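# Slide the wax pot and the mixing slab onto their mats

## Robot

A 7-joint arm with a two-finger parallel gripper is mounted at the origin on a cart in front of the work surface, level with it; the furniture and walls round the work are solid. World frame = base frame: x ahead of the robot, y to its left, z up, the work surface at z = 0. Lengths are in m, angles in rad, forces in N, time in s.
With the tool pointing down it reaches from about 0.425 to 0.925 m from the base axis. Payload 6.8 kg.
Tool frame: the origin (TCP) lies at the very end of the fingers, on their centre line; the grasp point (between the pads) lies 19 mm behind it (r.tcp_to_grasp is the distance from the TCP to the grasp point, in m); z points along the fingers, y is the line along which they close (so a half turn about z gives the same grasp; the last joint's range is limited). The gripper opens to 85 mm and grips with 20 to 120 N. Pads are 22 mm wide; open, the fingers measure 114 mm over their backs; the gripper's body (76 mm by 85 mm) begins 54 mm behind the grasp point. The pads swing forward as they close: fully open they stand 13 mm farther back than shut.
Start: joints at [-1.324, 0.477, 0.022, 1.555, -0.011, 1.109, -0.083], TCP at [0.234, 0.633, 0.231] pointing down, gripper open.
Joint ranges: [-2.96, 2.96], [-0.34, 2.1], [-1.41, 1.46], [0.24, 2.44], [-1.37, 4.51], [0.17, 1.92], [-2.96, 2.96]. Speed limits (rad/s): [2.39, 2.39, 3.14, 3.14, 3.14, 3.14, 3.14].

## Interface

Orientations are given as a rotation vector (axis times angle).
In Python, from bench import r gives the robot as it stands.
- The arm moves only by the tool step_arm, never from a script. Its argument "moves" is a list of rows, each a list of 7 numbers: the shift along the tool's x, y, z in mm, then the turn, a rotation vector about the tool's x, y, z in rad, then the finger opening in mm, from 0 to 85.4. A call has 1 to 8 rows; each row is the pose to reach, as a shift and turn from the pose commanded when the call began, along the tool's axes at that moment; what a row does not reach only later rows make up. A row lasts 1/10 s, in which the tool goes at most 50 mm and 8.59 degrees, less where a joint would pass 70% of its speed; a pose out of reach is approached as far as the arm can. A call with a gripper value outside its range is refused whole. The fingers move at their own pace and stop on an object; "grip_force" is the grip in N (left out, the last holds). Time passes only in rows, so rows that repeat a pose let the fingers close. It gives the time, the measured TCP pose, the force, the opening and the grip force at its end, in the units of the state.
- r.get_obs(): the state, without advancing time (a new reading comes with each control period).
- r.grab_frame(name): name is "scene" or "side" or "wrist"; returns a dict with "image" (480x640x3 uint8, red, green, blue), "depth" (480x640 float32, m along the optical axis (not along the pixel's ray), 0 where there is no reading), "mtx" (3x3 intrinsics, pixels), "rvec" (rotation vector, rad) and "tvec" (3), from world to camera coordinates, as OpenCV has them. Camera axes: x right, y down, z forward; pixel columns grow to the right and rows downward; lengths in m; the calibration is good to about 2 mm. A picture is of the moment at which its call begins.
- r.hand_in(): hands the job in; it is judged then, once.
The state is a dict: "clock": time; "joints": joint angles; "qvel": joint speeds; "tau": joint torques, N m; "tcp_pos": TCP position; "orientation": TCP orientation; "contact_force": force on the tool from outside, world axes, zero at the start; "moment": the same for the moment, N m; "grip_width": finger opening in m; "gripper_force": force on a finger pad.
Only numpy, scipy, OpenCV 4.12 (cv2) and the standard library are available. Lean on these libraries where they do the work, as an engineer would, in place of code of your own. Each camera call takes 0.05 s, during which the arm holds its last target. There are 200 camera calls.

## Task

Set up the waxing place: the wax pot was left where the mixing slab belongs, so slide it along the board onto the round mat, and slide the white mixing slab onto the oblong mat, each wholly within the edge of its mat (the slab may lie either way round). Push them flat along the board - the pot holds hot wax, so never lift or tip either of them - and do not disturb the jars, models and other things standing about.

Things in the scene. Friction and masses are not known exactly. Their poses are not given: they have to be found in the camera images.
- wax_pot: Low round wax heater, white body with flat aluminium lid, no handle; diameter 96 mm, height 57 mm, 0.55 kg, too wide to grasp. Origin at the centre of its underside, z up. It starts on the oblong mat.
- palette: White porcelain mixing slab with paint wells, 105 mm (its x) x 200 mm (its y) x 16 mm thick, about 0.5 kg, too wide to grasp. Origin at the centre of its underside, z up.
- slab_corner0 (a point): Corner of the mixing slab at half its thickness: slab x = +52 mm, y = +100 mm, z = 8 mm
- slab_corner1 (a point): Corner of the mixing slab at half its thickness: slab x = +52 mm, y = -100 mm, z = 8 mm
- slab_corner2 (a point): Corner of the mixing slab at half its thickness: slab x = -52 mm, y = -100 mm, z = 8 mm
- slab_corner3 (a point): Corner of the mixing slab at half its thickness: slab x = -52 mm, y = +100 mm, z = 8 mm
- slab_mat: Oblong dark mat with a thin white border, 131 mm (its x) x 226 mm (its y), lying flush in a smooth grey board that covers the bench, 20 mm thick (its top at z = 0.020, x 0.43 to 0.78, y -0.29 to 0.53); under 1.5 mm proud, things slide freely over its edge; fixed. Origin at its centre.
- pot_mat: Round dark mat with a thin white border, diameter 122 mm, flush in the same board, fixed. Origin at its centre.
- brown_jar: Bystander: round brown jar, diameter 58 mm, height 82 mm, loose. Origin at the centre of its underside.
- pink_bottle: Bystander: round pink bottle, diameter 52 mm, height 122 mm, loose. Origin at the centre of its underside.
- bur_block: Bystander: blue block with rotary instruments standing in it, 75 mm (its x) x 119 mm (its y) x 88 mm high, loose. Origin at the centre of its underside.
- white_model: Bystander: white plaster jaw model, 75 x 67 x 32 mm, loose. Origin at the centre of its underside.
- tan_model: Bystander: tan plaster jaw model, 75 x 67 x 32 mm, loose. Origin at the centre of its underside.
- blue_tub: Bystander: white tub with blue lid, diameter 56 mm, height 60 mm, loose. Origin at the centre of its underside.
Mind the look-alikes: they are no part of the job. There is more than one size of the wax_pot; the one meant has the size given above.

How it is judged:
At the end, for the whole second after the job is handed in: The wax pot stands flat at rest with its centre within 13.5 mm of the round mat's centre (wholly within its edge), and the slab lies flat at rest with all four corners within the oblong mat's edge (within 65.5 mm and 113 mm of its centre along the mat's x and y) (horizontal distance between wax_pot and pot_mat below 0.0135 m and x of slab_corner0 in the frame of slab_mat between -0.0655 and 0.0655 m and y of slab_corner0 in the frame of slab_mat between -0.113 and 0.113 m and x of slab_corner1 in the frame of slab_mat between -0.0655 and 0.0655 m and y of slab_corner1 in the frame of slab_mat between -0.113 and 0.113 m and x of slab_corner2 in the frame of slab_mat between -0.0655 and 0.0655 m and y of slab_corner2 in the frame of slab_mat between -0.113 and 0.113 m and x of slab_corner3 in the frame of slab_mat between -0.0655 and 0.0655 m and y of slab_corner3 in the frame of slab_mat between -0.113 and 0.113 m and height (world z) of each of wax_pot, palette below 0.023 m and linear speed of each of wax_pot, palette below 0.01 m/s and angle between each of wax_pot, palette's own z axis and vertical below 0.05 rad); the robot touches nothing.
It fails at once if the wax pot or the slab is lifted (over 10 mm) or tipped (over 10 degrees) (height (world z) of any of wax_pot, palette above 0.03 m or angle between any of wax_pot, palette's own z axis and vertical above 0.175 rad).
It fails at once if a bystander is moved (over 10 mm) or tipped over (distance of any of brown_jar, pink_bottle, bur_block, white_model, tan_model, blue_tub from where it was at the start of the episode above 0.01 m or angle between any of brown_jar, pink_bottle, bur_block, white_model, tan_model, blue_tub's own z axis and vertical above 0.3 rad).
It also fails if it takes over 67 s, if anything falls off the work surface, if the arm or the gripper's body presses on something with over 40 N, if the wrist force passes 120 N, or if a joint passes its speed limit or range.

## Working session

There is one attempt and no reset: what is moved stays moved. The work goes in short steps, Python scripts to look and compute and a tool call to move; the robot and the scene stay as the last step left them, time stands still between calls to the robot, and variables do not carry over. Pictures are saved under pics/ and viewed, at most 10 in all, crops included, and the job is handed in when it is done.

Besides the shell and the picture viewer there is one more tool, called after ">>>" by a JSON object that holds its "fn" and its "kwargs". step_arm: Moves the arm, as the interface text tells. Its arguments: {"type":"object","properties":{"moves":{"type":"array","items":{"type":"array","items":{"type":"number"}}},"grip_force":{"type":"number"}},"required":["moves"]}

```bash
ls; mkdir -p pics; cat > h.py <<'E'
import numpy as np, cv2
from bench import r
def save(f,name): cv2.imwrite('pics/'+name,f['image'][:,:,::-1])
def world(f,u,v,z=None):
    R=cv2.Rodrigues(np.array(f['rvec'],float))[0];t=np.array(f['tvec'],float).ravel()
    d=np.linalg.inv(f['mtx'])@np.array([u,v,1.]);c=-R.T@t;d=R.T@d
    if z is None: return c+d*f['depth'][int(round(v)),int(round(u))]
    return c+d*(z-c[2])/d[2]
def cloud(f):
    R=cv2.Rodrigues(np.array(f['rvec'],float))[0];t=np.array(f['tvec'],float).ravel()
    v,u=np.mgrid[:480,:640];p=np.stack([u,v,np.ones_like(u)],-1)@np.linalg.inv(f['mtx']).T*f['depth'][...,None]
    return (p-t)@R
E
python3 - <<'E'
from h import *
import pickle
for n in('scene','side'):
    f=r.grab_frame(n);save(f,n+'0.png');pickle.dump(f,open(n+'0.pkl','wb'))
    R=cv2.Rodrigues(np.array(f['rvec'],float))[0];print(n,-R.T@np.array(f['tvec']).ravel(),R[2])
print(r.get_obs())
E
```

```text
pics
scene [-0.20580263 -0.41282802  1.16553953] [ 0.52185438  0.36079812 -0.77297654]
side [ 1.36138362 -0.23430097  0.99913143] [-0.62994238  0.24993077 -0.73532796]
{'clock': 0.1, 'joints': array([-1.32408501,  0.4777075 ,  0.02233991,  1.55632911, -0.01152117,
        1.10933625, -0.08304935]), 'qvel': array([-0.00022761, -0.0034998 , -0.00060961, -0.00294702,  0.00033974,
       -0.00054647,  0.00054146]), 'tau': array([ 4.51961954e-03, -5.97768152e+01,  1.61371529e+00, -2.81957120e+01,
        1.28348460e-02,  5.11742604e-03,  1.97153338e-05]), 'tcp_pos': array([0.23432122, 0.63245337, 0.23043948]), 'orientation': array([-5.54284363e-01, -3.09211157e+00,  2.57767099e-03]), 'contact_force': array([-0.17572908, -0.08623306, -0.29342026]), 'moment': array([ 0.01201022, -0.03762257,  0.01870742]), 'gripper_force': 0.0, 'grip_width': 0.08528841421331584}
```

View pics/scene0.png

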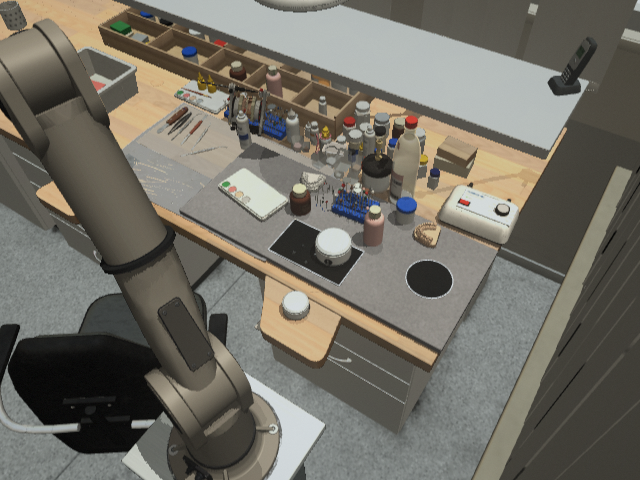

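View pics/side0.png

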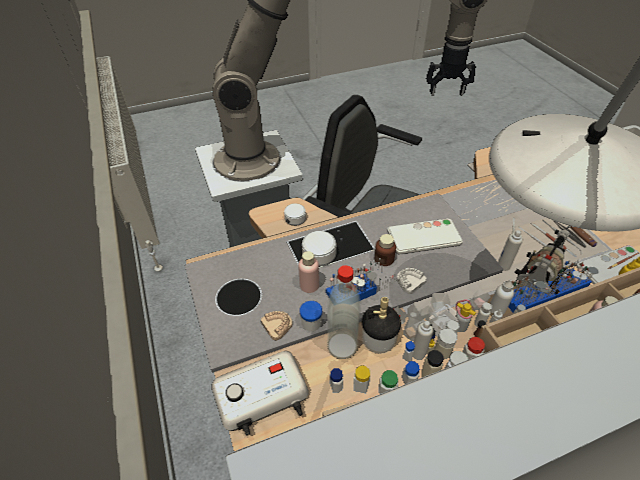

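The scene view shows two white pots: one at (333,245) on the oblong mat, and a smaller one at (295,305) on the side leaf, off the board. The slab is at (252,193) on the board; the look-alike at (203,95) lies off it. I'll measure sizes in a rectified top view, which doubles as the enlarged crop.

```bash
cat >> h.py <<'E'
def ortho(f,z,x0=.36,x1=.80,y0=-.31,y1=.55,s=900):
    # image: columns = y decreasing to right, rows = x decreasing downward
    P=np.array([[x1,y1,z],[x1,y0,z],[x0,y0,z],[x0,y1,z]])
    p=cv2.projectPoints(P,np.array(f['rvec'],float),np.array(f['tvec'],float),np.array(f['mtx'],float),None)[0].reshape(-1,2)
    w,h=int((y1-y0)*s),int((x1-x0)*s)
    M=cv2.getPerspectiveTransform(p.astype(np.float32),np.float32([[0,0],[w,0],[w,h],[0,h]]))
    return cv2.warpPerspective(f['image'],M,(w,h))
E
python3 - <<'E'
from h import *
import pickle
S=pickle.load(open('scene0.pkl','rb'));D=pickle.load(open('side0.pkl','rb'))
s=900
im=np.vstack([ortho(S,.02)[:,:774],ortho(D,.02)[:,:774]])
im=cv2.resize(im,None,fx=.75,fy=.75)
cv2.imwrite('pics/ortho.png',im[:,:,::-1]);print(im.shape)
# height map blobs from both clouds
for f in(S,D):
    c=cloud(f);ok=(f['depth']>0)
    g=np.zeros((440,860),np.float32)
    x,y,z=c[...,0],c[...,1],c[...,2]
    m=ok&(x>.36)&(x<.8)&(y>-.31)&(y<.55)&(z>.028)&(z<.25)
    lab=cv2.connectedComponentsWithStats(m.astype(np.uint8))
    for i in range(1,lab[0]):
        q=lab[1]==i
        if q.sum()<60: continue
        print(i,q.sum(),'cen px',lab[3][i].round(),'x',np.percentile(x[q],[1,99]).round(3),'y',np.percentile(y[q],[1,99]).round(3),'ztop',np.percentile(z[q],98).round(3))
    print()
E
```

```text
(594, 580, 3)
1 335 cen px [244. 129.] x [0.738 0.773] y [0.523 0.549] ztop 0.142
3 1351 cen px [402. 184.] x [0.718 0.8  ] y [-0.056  0.045] ztop 0.219
15 1816 cen px [253. 194.] x [0.524 0.647] y [0.281 0.479] ztop 0.041
17 1859 cen px [362. 208.] x [0.604 0.799] y [-0.02   0.156] ztop 0.142
19 865 cen px [305. 192.] x [0.59  0.749] y [0.205 0.293] ztop 0.104
21 69 cen px [348. 179.] x [0.706 0.798] y [0.132 0.185] ztop 0.105
42 464 cen px [427. 233.] x [0.687 0.755] y [-0.145 -0.079] ztop 0.05
44 1154 cen px [333. 246.] x [0.487 0.576] y [0.023 0.113] ztop 0.079
51 118 cen px [300. 296.] x [0.36 0.38] y [0.034 0.086] ztop 0.041

2 137 cen px [296. 214.] x [0.361 0.386] y [0.03  0.088] ztop 0.042
3 2349 cen px [414. 239.] x [0.534 0.656] y [0.203 0.475] ztop 0.104
5 1552 cen px [315. 258.] x [0.504 0.662] y [-0.022  0.11 ] ztop 0.144
7 471 cen px [510. 249.] x [0.748 0.781] y [0.524 0.549] ztop 0.142
9 527 cen px [365. 282.] x [0.651 0.734] y [0.096 0.177] ztop 0.104
11 498 cen px [410. 279.] x [0.693 0.758] y [0.23  0.299] ztop 0.053
14 71 cen px [330. 285.] x [0.671 0.694] y [0.036 0.062] ztop 0.089
28 541 cen px [310. 314.] x [0.725 0.776] y [-0.059 -0.008] ztop 0.084
33 609 cen px [276. 323.] x [0.697 0.764] y [-0.147 -0.081] ztop 0.051
```

View pics/ortho.png

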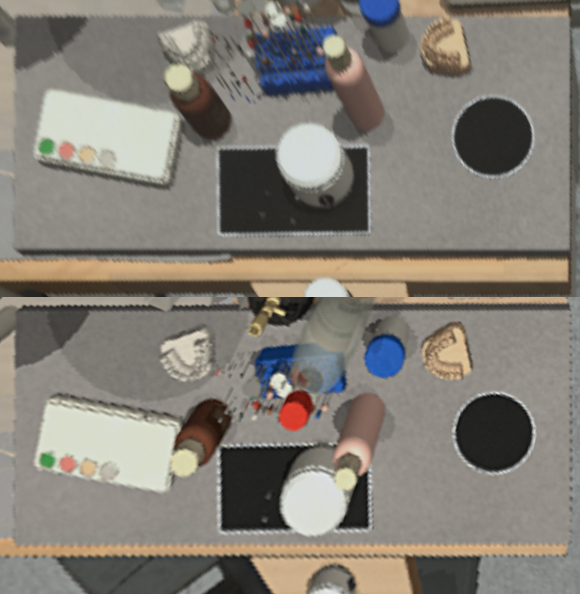

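The two views agree. Oblong mat: about (0.518, 0.114), axis-aligned, long side along y. Round mat: about (0.598, -0.180). Pot on the mat: about (0.532, 0.068), and its blob is ~90+ mm wide. The leaf pot is only ~60 mm wide and sits off the board, so the pot on the mat is the one meant. Next I'll get the slab, pot and bystander geometry, plus any overhead obstacles.

```bash
python3 - <<'E'
from h import *
import pickle
S=pickle.load(open('scene0.pkl','rb'));D=pickle.load(open('side0.pkl','rb'))
for f in(S,D):
    c=cloud(f);x,y,z=c[...,0],c[...,1],c[...,2];ok=f['depth']>0
    m=ok&(abs(z-.038)<.009)&(x>.5)&(x<.68)&(y>.27)&(y<.5)
    print('slab',cv2.minAreaRect(c[m][:,:2].astype(np.float32)*1000),np.median(z[m]))
    m=ok&(z>.068)&(z<.09)&(x>.45)&(x<.62)&(y>.015)&(y<.14)
    print('lid',cv2.minEnclosingCircle(c[m][:,:2].astype(np.float32)*1000),np.median(z[m]))
    m=ok&(z>.13)&(z<.16)&(x>.5)&(x<.7)&(y>-.06)&(y<.06);print('pink cap',c[m].mean(0),m.sum())
    m=ok&(z>.093)&(z<.115)&(x>.5)&(x<.66)&(y>.19)&(y<.29);print('jar cap',c[m].mean(0),m.sum())
    m=ok&(x>.3)&(x<.85)&(y>-.4)&(y<.7)&(z>.25);print('high',m.sum(),[np.percentile(c[m][:,i],[2,50,98]).round(2) for i in range(3)] if m.any() else '')
    m=ok&(x>.59)&(x<.70)&(y>.03)&(y<.18)&(z>.05)&(z<.2);print('bur min x',np.percentile(x[m],[2,10]))
    o=ortho(f,.02,s=1000);g=(o.max(2)<60).astype(np.uint8)
    for i,s in enumerate(cv2.connectedComponentsWithStats(g)[2]):
        if s[4]>5000 : print('dark',.55-(s[0]+s[2]/2)/1000,.8-(s[1]+s[3]/2)/1000,s[2:])
E
```

```text
slab ((593.903076171875, 379.87567138671875), (205.28347778320312, 121.29864501953125), 78.8639144897461) 0.035401218002861244
lid ((554.6851196289062, 57.885738372802734), 69.615234375) 0.07459372618296789
pink cap [0.62861552 0.00416534 0.13938805] 116
jar cap [0.61773432 0.23339205 0.10030404] 138
high 978 [array([0.77, 0.81, 0.85]), array([0.01, 0.32, 0.43]), array([0.26, 0.51, 0.53])]
bur min x [0.64919592 0.66591982]
dark 0.12000000000000005 0.5800000000000001 [   860    440 342977]
dark -0.1805 0.5975 [ 113  111 9696]
dark 0.11500000000000005 0.518 [  218   124 18107]
slab ((594.1039428710938, 381.01922607421875), (202.6664276123047, 110.07389831542969), 77.57136535644531) 0.037273312704363376
lid ((540.91455078125, 68.53025817871094), 47.370113372802734) 0.07616343243119034
pink cap [0.63843127 0.00283196 0.14092752] 126
jar cap [0.62644348 0.23124368 0.10194153] 154
high 1831 [array([0.79, 0.83, 0.85]), array([0.  , 0.36, 0.5 ]), array([0.26, 0.53, 0.54])]
bur min x [0.64789293 0.66919925]
dark 0.12000000000000005 0.5800000000000001 [   860    440 342516]
dark -0.18199999999999994 0.5985 [ 112  113 9804]
dark 0.15450000000000003 0.5170000000000001 [  137   124 11574]
```

```bash
cat >> h.py <<'E'
from scipy.spatial.transform import Rotation as Rot
def plan(*ts):
    # each target: x,y,z,yaw(deg) of tool x axis in world, tool down
    o=r.get_obs();R0=Rot.from_rotvec(o['orientation']);p=np.array(o['tcp_pos'])
    print('t',round(o['clock'],2),'tcp',p.round(4),'xax',R0.as_matrix()[:,0].round(3),'F',np.round(o['contact_force'],1),'w',round(o['grip_width'],4),'q',np.round(o['joints'],2))
    for x,y,z,a in ts:
        a=np.radians(a);X=np.array([np.cos(a),np.sin(a),0]);Z=np.array([0,0,-1.]);Y=np.cross(Z,X)
        T=Rot.from_matrix(np.array([X,Y,Z]).T)
        print((1000*R0.inv().apply(np.array([x,y,z])-p)).round(0),(R0.inv()*T).as_rotvec().round(3))
E
python3 -c "
from h import *
plan((.537,.16,.2,90))"
```

```text
t 0.1 tcp [0.2343 0.6325 0.2304] xax [-0.938  0.347 -0.   ] F [-0.2 -0.1 -0.3] w 0.0853 q [-1.32  0.48  0.02  1.56 -0.01  1.11 -0.08]
[-448. -338.   31.] [-1.000e-03  1.000e-03  1.216e+00]
```

>>> {"fn": "step_arm", "kwargs": {"moves": [[-40,-31,0,0,0,0.12,50],[-85,-65,0,0,0,0.25,50],[-130,-100,0,0,0,0.38,50],[-175,-133,0,0,0,0.5,50],[-220,-168,0,0,0,0.63,50],[-265,-202,0,0,0,0.76,50],[-310,-237,0,0,0,0.89,50],[-350,-268,0,0,0,1.0,50]]}}

```text
clock: 0.9
tcp_pos: [0.4485, 0.2927, 0.2312]
orientation: [-1.975, -2.443, 0.0]
contact_force: [0.2, 0.5, -0.2]
grip_width: 0.05
gripper_force: 0.0
```

```bash
python3 -c "
from h import *
plan((.537,.16,.12,90),(.537,.16,.06,90))"
```

```text
t 0.9 tcp [0.4485 0.2927 0.2312] xax [-0.209  0.978  0.   ] F [ 0.2  0.5 -0.2] w 0.05 q [-0.98  0.25  0.35  1.91 -0.1   1.   -0.38]
[-148.   59.  111.] [-0.    -0.     0.211]
[-148.   59.  171.] [-0.    -0.     0.211]
```

>>> {"fn": "step_arm", "kwargs": {"moves": [[-40,16,20,0,0,0.08,50],[-80,32,45,0,0,0.16,50],[-120,48,75,0,0,0.211,50],[-148,59,105,0,0,0.211,50],[-148,59,145,0,0,0.211,50],[-148,59,175,0,0,0.211,50],[-148,59,193,0,0,0.211,50],[-148,59,200,0,0,0.211,50]]}}

```text
clock: 1.7
tcp_pos: [0.5357, 0.1622, 0.029]
orientation: [-2.215, -2.226, 0.006]
contact_force: [0.1, 0.6, 0.3]
grip_width: 0.0499
gripper_force: 0.0
```

```bash
python3 - <<'E'
from h import *
plan((.537,.10,.031,90))
f=r.grab_frame('wrist');g=r.grab_frame('side')
cv2.imwrite('pics/w1.png',np.hstack([cv2.resize(f['image'],(400,300)),cv2.resize(g['image'][190:340,220:420],(400,300))])[:,:,::-1])
E
```

```text
t 1.7 tcp [0.5357 0.1622 0.029 ] xax [-0.005  1.    -0.002] F [0.1 0.6 0.3] w 0.0499 q [-0.66  0.59  0.33  1.99 -0.32  0.61 -0.12]
[-62.   1.  -2.] [-0.004  0.002  0.005]
```

View pics/w1.png

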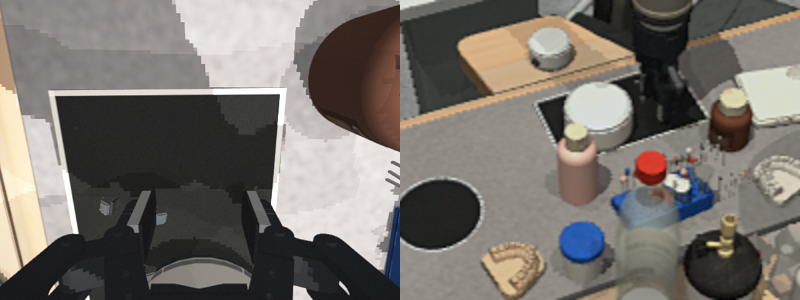

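The wrist view (left half) shows the fingers at (140,230) and (255,230) straddling the pot rim at (193,285), so they are well centred. I'll push along -y.

>>> {"fn": "step_arm", "kwargs": {"moves": [[-25,0,-2,0,0,0,50],[-38,0,-2,0,0,0,50],[-48,0,-2,0,0,0,50],[-58,0,-2,0,0,0,50],[-70,0,-2,0,0,0,50],[-82,0,-2,0,0,0,50],[-94,0,-2,0,0,0,50],[-106,0,-2,0,0,0,50]]}}

```text
clock: 2.6
tcp_pos: [0.539, 0.0586, 0.0344]
orientation: [-2.214, -2.229, -0.006]
contact_force: [-0.4, 5.8, 4.4]
grip_width: 0.0499
gripper_force: 3.3
```

>>> {"fn": "step_arm", "kwargs": {"moves": [[-12,0,0,0,0,0,50],[-24,0,0,0,0,0,50],[-35,0,0,0,0,0,50],[-44,0,0,0,0,0,50],[-51,0,0,0,0,0,50],[-56,0,0,0,0,0,50],[-58,0,0,0,0,0,50],[-60,0,0,0,0,0,50]]}}

```text
clock: 3.4
tcp_pos: [0.5388, -0.002, 0.0338]
orientation: [-2.215, -2.228, -0.003]
contact_force: [-1.1, 6.2, 4.6]
grip_width: 0.05
gripper_force: 3.7
```

```bash
cat >> h.py <<'E'
def pot(f,x0=.45,x1=.68,y0=-.26,y1=.03):
    # fit: lid-coloured (bright) points at lid height, circle r 48 by robust lsq
    from scipy.optimize import least_squares
    c=cloud(f);m=(f['depth']>0)&(abs(c[...,2]-.077)<.006)&(c[...,0]>x0)&(c[...,0]<x1)&(c[...,1]>y0)&(c[...,1]<y1)&(f['image'].min(2)>110)
    p=c[m][:,:2];
    h=cv2.convexHull(p.astype(np.float32)*1000).reshape(-1,2)
    e=least_squares(lambda q:np.hypot(*(h-q[:2]).T)-q[2],[*h.mean(0),46],loss='soft_l1')
    print('pot',e.x.round(1),m.sum())
E
python3 - <<'E'
from h import *
plan()
for n in('scene','side'):
    f=r.grab_frame(n);pot(f);save(f,n+'1.png')
E
```

```text
t 3.4 tcp [ 0.5388 -0.002   0.0338] xax [-0.006  1.     0.001] F [-1.1  6.2  4.6] w 0.05 q [-0.36  0.55  0.32  2.04 -0.3   0.59  0.17]
pot [534.8 -54.4  44.3] 733
pot [540.1 -55.8  45.6] 648
```

```bash
python3 -c "
from h import *
plan((.501,.021,.034,115.6))"
```

```text
t 3.5 tcp [ 0.5388 -0.0024  0.0338] xax [-0.006  1.     0.001] F [0.3 4.9 4.3] w 0.0503 q [-0.36  0.55  0.32  2.04 -0.3   0.59  0.17]
[ 24. -38.  -0.] [ 0.001 -0.001 -0.441]
```

>>> {"fn": "step_arm", "kwargs": {"moves": [[12,0,0,0,0,0,50],[24,-5,0,0,0,0,50],[30,-15,0,0,0,-0.1,50],[28,-25,0,0,0,-0.2,50],[25,-32,0,0,0,-0.3,50],[23,-37,0,0,0,-0.4,50],[23,-38,0,0,0,-0.44,50],[23,-38,0,0,0,-0.44,50]]}}

```text
clock: 4.3
tcp_pos: [0.4989, 0.0201, 0.033]
orientation: [-1.675, -2.657, 0.001]
contact_force: [-0.1, -0.1, 0.5]
grip_width: 0.05
gripper_force: 0.0
```

```bash
python3 -c "
from h import *
plan((.575,-.133,.034,115.6))
for n in('scene','side'): pot(r.grab_frame(n))"
```

```text
t 4.3 tcp [0.4989 0.0201 0.033 ] xax [-0.431  0.902  0.   ] F [-0.1 -0.1  0.5] w 0.05 q [-0.33  0.5   0.2   2.13 -0.19  0.54  0.46]
[-171.    3.   -1.] [-0.001 -0.    -0.001]
pot [534.4 -54.5  44.8] 729
pot [542.  -55.8  45.1] 650
```

>>> {"fn": "step_arm", "kwargs": {"moves": [[-20,2,0,0,0,0,50],[-33,2,0,0,0,0,50],[-45,2,0,0,0,0,50],[-57,2,0,0,0,0,50],[-69,2,0,0,0,0,50],[-81,2,0,0,0,0,50],[-93,2,0,0,0,0,50],[-105,2,0,0,0,0,50]]}}

```text
clock: 5.2
tcp_pos: [0.5472, -0.0751, 0.0332]
orientation: [-1.676, -2.656, 0.0]
contact_force: [-1.6, 3.2, 2.1]
grip_width: 0.05
gripper_force: 2.3
```

>>> {"fn": "step_arm", "kwargs": {"moves": [[-12,0,0,0,0,0,50],[-23,0,0,0,0,0,50],[-33,0,0,0,0,0,50],[-42,0,0,0,0,0,50],[-49,0,0,0,0,0,50],[-53,0,0,0,0,0,50],[-56,0,0,0,0,0,50],[-57,0,0,0,0,0,50]]}}

```text
clock: 6.0
tcp_pos: [0.5715, -0.1258, 0.0332]
orientation: [-1.676, -2.657, 0.0]
contact_force: [-2.3, 4.3, 1.9]
grip_width: 0.05
gripper_force: 2.2
```

```bash
python3 -c "
from h import *
plan((.575,-.133,.034,115.6))
for n in('scene','side'): pot(r.grab_frame(n),y1=-.08)"
```

```text
t 6.0 tcp [ 0.5715 -0.1258  0.0332] xax [-0.43   0.903  0.   ] F [-2.3  4.3  1.9] w 0.05 q [-0.04  0.59  0.2   1.93 -0.19  0.64  0.72]
[-8.  0. -1.] [-0.    -0.    -0.002]
pot [ 588.7 -174.4   44.5] 679
pot [ 596.1 -174.9   45.1] 748
```

>>> {"fn": "step_arm", "kwargs": {"moves": [[-3,0,0,0,0,0,50],[-6,0,0,0,0,0,50],[-8,0,0,0,0,0,50],[-8,0,0,0,0,0,50],[5,0,0,0,0,0,50],[25,0,0,0,0,0,50],[45,0,0,0,0,0,50],[45,0,-40,0,0,0,50]]}}

```text
clock: 6.9
tcp_pos: [0.5474, -0.0814, 0.0695]
orientation: [-1.666, -2.652, 0.006]
contact_force: [1.4, -0.5, 0.3]
grip_width: 0.0497
gripper_force: 0.0
```

>>> {"fn": "step_arm", "kwargs": {"moves": [[0,0,-50,0,0,0,70],[0,0,-100,0,0,0,70],[0,0,-150,0,0,0,70],[0,0,-160,0,0,0,70]]}}

```text
clock: 7.3
tcp_pos: [0.5553, -0.0857, 0.2396]
orientation: [1.672, 2.648, 0.009]
contact_force: [0.9, -0.1, 0.4]
grip_width: 0.0696
gripper_force: 0.0
```

```bash
python3 - <<'E'
from h import *
plan((.54,.25,.23,180),(.685,.38,.23,180),(.685,.38,.06,180))
F=[r.grab_frame(n) for n in('scene','side')]
for f in F:
    pot(f,y1=-.08)
    o=ortho(f,.036,s=1000); g=o.astype(int).min(2)
    m=(g>150).astype(np.uint8);m[:, 300:]=0;m[:, :40]=0;m[:130]=0;m[320:]=0
    cs=max(cv2.findContours(m,0,2)[0],key=cv2.contourArea)
    (u,v),wh,a=cv2.minAreaRect(cs);print('slab',.8-v/1000,.55-u/1000,wh,a)
cv2.imwrite('pics/o2.png',np.vstack([ortho(F[0],.02,s=650),ortho(F[1],.02,s=650)])[:,:,::-1])
E
```

```text
t 7.3 tcp [ 0.5553 -0.0857  0.2396] xax [-0.43   0.903 -0.005] F [ 0.9 -0.1  0.4] w 0.0696 q [-0.19  0.28  0.28  1.84 -0.09  1.02  0.57]
[310. 130.   9.] [ 0.006  0.01  -1.127]
[365. 317.  11.] [ 0.006  0.01  -1.127]
[366. 315. 181.] [ 0.006  0.01  -1.127]
pot [ 592.4 -181.2   45. ] 752
slab 0.598248291015625 0.38393841552734376 (217.1398162841797, 122.39884185791016) 13.931689262390137
pot [ 599.8 -182.    45.5] 773
slab 0.5895545654296875 0.36620170593261725 (234.63482666015625, 109.55290985107422) 10.56101131439209
```

View pics/o2.png

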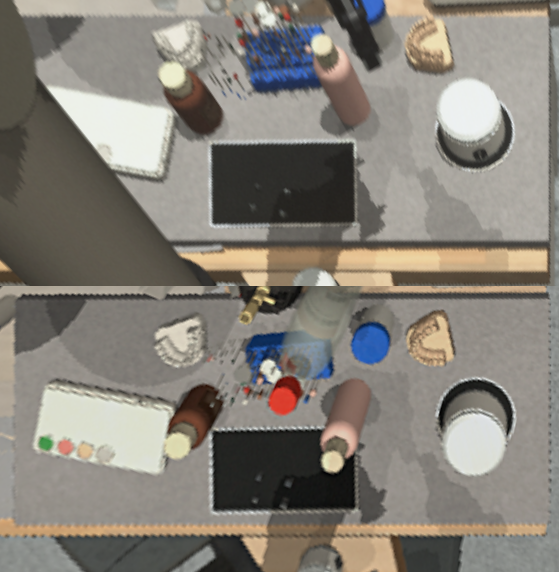

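The pot reads (0.596, -0.1815), so it is on the round mat within about 2 mm of its centre. The bystanders look unmoved. Next is the slab at (0.594, 0.382), turned about 10°. I'll go behind it at +x, so that two spread fingers square it up as they push along -x.

>>> {"fn": "step_arm", "kwargs": {"moves": [[36,30,1,0,0,-0.13,80],[72,60,2,0,0,-0.27,80],[108,91,3,0,0,-0.4,80],[144,122,4,0,0,-0.53,80],[180,154,5,0,0,-0.67,80],[216,186,6,0,0,-0.8,80],[252,218,7,0,0,-0.93,80],[288,250,8,0,0,-1.06,80]]}}

```text
clock: 8.2
tcp_pos: [0.653, 0.284, 0.2221]
orientation: [-0.095, -3.137, 0.003]
contact_force: [0.3, 0.7, -0.7]
grip_width: 0.0798
gripper_force: 0.0
```

```bash
python3 -c "
from h import *
plan((.685,.385,.15,180),(.685,.385,.04,180))"
```

```text
t 8.2 tcp [0.653  0.284  0.2221] xax [-0.998  0.06   0.003] F [ 0.3  0.7 -0.7] w 0.0798 q [-0.47  0.55 -0.03  1.46  0.02  1.14  1.  ]
[-26. 103.  72.] [-0.002 -0.003 -0.06 ]
[-26. 103. 182.] [-0.002 -0.003 -0.06 ]
```

>>> {"fn": "step_arm", "kwargs": {"moves": [[-9,35,0,0,0,-0.03,80],[-18,70,10,0,0,-0.06,80],[-26,103,40,0,0,-0.06,80],[-26,103,85,0,0,-0.06,80],[-26,103,130,0,0,-0.06,80],[-26,103,160,0,0,-0.06,80],[-26,103,177,0,0,-0.06,80],[-26,103,182,0,0,-0.06,80]]}}

```text
clock: 9.0
tcp_pos: [0.6844, 0.3824, 0.0389]
orientation: [-0.009, -3.136, 0.005]
contact_force: [-0.6, -0.4, 0.1]
grip_width: 0.0799
gripper_force: 0.0
```

```bash
python3 - <<'E'
from h import *
plan((.5815,.382,.03,180))
f=r.grab_frame('wrist');g=r.grab_frame('side')
cv2.imwrite('pics/w2.png',np.hstack([cv2.resize(f['image'],(400,300)),cv2.resize(g['image'][190:310,350:510],(400,300))])[:,:,::-1])
E
```

```text
t 9.0 tcp [0.6844 0.3824 0.0389] xax [-1.     0.006  0.005] F [-0.6 -0.4  0.1] w 0.0799 q [-0.56  0.84 -0.05  1.37  0.05  0.94  0.95]
[103.  -1.   9.] [-0.003 -0.005 -0.006]
```

View pics/w2.png

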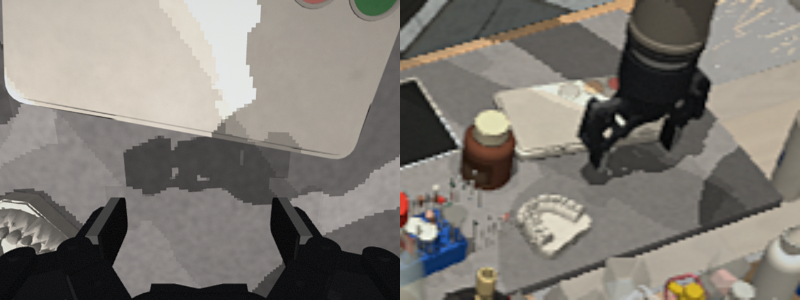

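The slab's rear edge runs from (20,98) to (345,158) in the wrist half, with the fingers at (110,220) and (285,220) clear behind it. I'll lower to find the board by feel.

>>> {"fn": "step_arm", "kwargs": {"moves": [[0,0,6,0,0,-0.006,80],[0,0,12,0,0,-0.006,80],[0,0,15,0,0,-0.006,80],[0,0,17,0,0,-0.006,80],[0,0,19,0,0,-0.006,80]]}}

```text
clock: 9.6
tcp_pos: [0.6868, 0.3836, 0.0245]
orientation: [-0.0, 3.141, 0.0]
contact_force: [-0.4, -0.5, 0.3]
grip_width: 0.0801
gripper_force: 0.0
```

>>> {"fn": "step_arm", "kwargs": {"moves": [[0,0,0,0,0,0,80],[0,0,2,0,0,0,80],[0,0,4,0,0,0,80],[0,0,4,0,0,0,80]]}}

```text
clock: 10.0
tcp_pos: [0.6864, 0.3834, 0.0199]
orientation: [0.0, -3.141, 0.0]
contact_force: [-0.3, -0.6, -0.9]
grip_width: 0.0801
gripper_force: 0.0
```

```bash
python3 -c "
from h import *
plan((.5815,.382,.017,180))"
```

```text
t 10.0 tcp [0.6864 0.3834 0.0199] xax [-1.    -0.     0.001] F [-0.3 -0.6 -0.9] w 0.0801 q [-0.56  0.87 -0.05  1.37  0.05  0.91  0.95]
[105.  -1.   3.] [-0.    -0.001  0.   ]
```

>>> {"fn": "step_arm", "kwargs": {"moves": [[0,0,2,0,0,0,80],[0,0,4,0,0,0,80],[0,0,5,0,0,0,80],[0,0,5,0,0,0,80]]}}

```text
clock: 10.4
tcp_pos: [0.6864, 0.3834, 0.015]
orientation: [0.0, -3.141, 0.0]
contact_force: [-0.5, -0.2, -0.2]
grip_width: 0.08
gripper_force: 0.0
```

>>> {"fn": "step_arm", "kwargs": {"moves": [[8,0,0,0,0,0,80],[16,0,0,0,0,0,80],[24,0,0,0,0,0,80],[32,0,0,0,0,0,80],[40,0,0,0,0,0,80],[46,0,0,0,0,0,80],[50,0,0,0,0,0,80],[50,0,0,0,0,0,80]]}}

```text
clock: 11.2
tcp_pos: [0.6358, 0.3836, 0.0154]
orientation: [0.001, -3.141, 0.0]
contact_force: [0.0, 0.6, 0.8]
grip_width: 0.0796
gripper_force: 0.0
```

```bash
cat >> h.py <<'E'
def slab(f):
    o=ortho(f,.036,s=1000);g=o.astype(int).min(2)
    m=(g>150).astype(np.uint8)*255
    return o,m
E
python3 - <<'E'
from h import *
plan((.5815,.382,.015,180))
f=r.grab_frame('wrist');g=r.grab_frame('side')
cv2.imwrite('pics/w3.png',np.hstack([cv2.resize(f['image'],(400,300)),cv2.resize(g['image'][190:310,350:510],(400,300))])[:,:,::-1])
E
```

```text
t 11.2 tcp [0.6358 0.3836 0.0154] xax [-1.    -0.001  0.001] F [0.  0.6 0.8] w 0.0796 q [-0.59  0.81 -0.05  1.5   0.05  0.83  0.91]
[54. -2.  0.] [-0.    -0.001  0.001]
```

View pics/w3.png

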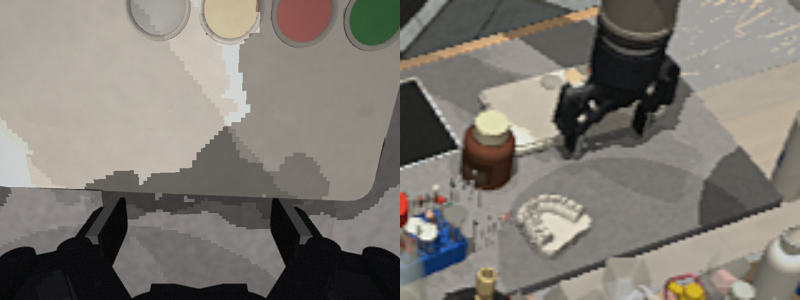

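The slab is now nearly square: its rear edge runs from (0,188) to (350,200), with both fingers against it. I'll keep pushing along -x.

>>> {"fn": "step_arm", "kwargs": {"moves": [[8,-1,0,0,0,0,80],[16,-2,0,0,0,0,80],[25,-2,0,0,0,0,80],[34,-2,0,0,0,0,80],[42,-2,0,0,0,0,80],[49,-2,0,0,0,0,80],[53,-2,0,0,0,0,80],[54,-2,0,0,0,0,80]]}}

```text
clock: 12.1
tcp_pos: [0.5819, 0.3817, 0.0153]
orientation: [0.001, -3.141, -0.0]
contact_force: [0.2, 0.5, -1.0]
grip_width: 0.0797
gripper_force: 0.5
```

>>> {"fn": "step_arm", "kwargs": {"moves": [[-8,0,0,0,0,0,80],[-20,0,-10,0,0,0,80],[-25,0,-40,0,0,0,80],[-25,0,-85,0,0,0,80],[-25,0,-130,0,0,0,80]]}}

```text
clock: 12.6
tcp_pos: [0.608, 0.3808, 0.146]
orientation: [-0.001, -3.14, 0.002]
contact_force: [-1.2, 0.2, 0.0]
grip_width: 0.0797
gripper_force: 0.0
```

```bash
python3 - <<'E'
from h import *
plan((.50,.525,.145,90))
f=r.grab_frame('side');h=r.grab_frame('wrist')
o=ortho(f,.036,s=1000,y1=.6);p=ortho(h,.036,s=1000,y1=.6)
cv2.imwrite('pics/o3.png',np.vstack([cv2.resize(o[100:400,:560],(560,300)),p[100:400,:560]])[:,:,::-1])
E
```

```text
t 12.6 tcp [0.608  0.3808 0.146 ] xax [-1.     0.001  0.002] F [-1.2  0.2  0. ] w 0.0797 q [-0.61  0.63 -0.06  1.51  0.04  1.01  0.89]
[108. 144.   1.] [-0.002 -0.     1.57 ]
```

View pics/o3.png

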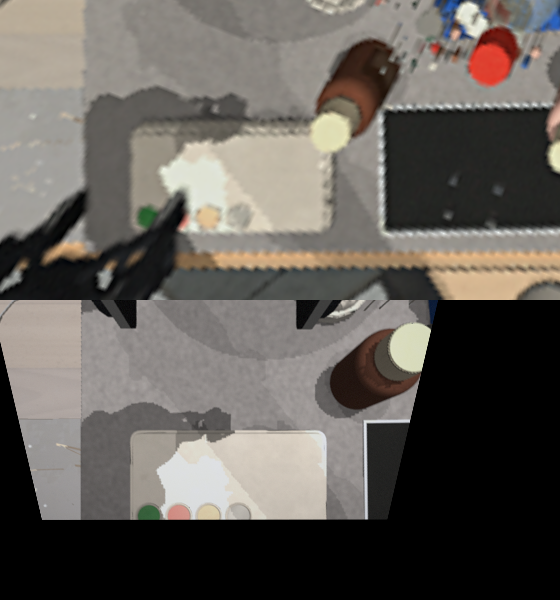

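The rectified wrist view shows the slab square, y 0.273 to 0.470 with its rear edge at x 0.569, so its centre is about (0.518, 0.370). The side view agrees. It now needs a straight push of about 256 mm along -y. I'll go round to its +y end.

>>> {"fn": "step_arm", "kwargs": {"moves": [[12,16,0,0,0,0.15,65],[24,32,0,0,0,0.29,65],[36,48,0,0,0,0.43,65],[48,64,0,0,0,0.57,65],[60,80,0,0,0,0.71,65],[72,96,0,0,0,0.85,65],[82,112,0,0,0,0.99,65],[90,126,0,0,0,1.13,65]]}}

```text
clock: 13.5
tcp_pos: [0.517, 0.5085, 0.1448]
orientation: [-1.688, -2.649, 0.001]
contact_force: [-0.1, 0.8, -0.3]
grip_width: 0.0652
gripper_force: 0.0
```

```bash
python3 -c "
from h import *
plan((.518,.508,.08,90),(.518,.508,.022,90))"
```

```text
t 13.5 tcp [0.517  0.5085 0.1448] xax [-0.422  0.907  0.   ] F [-0.1  0.8 -0.3] w 0.0652 q [-0.99  0.64  0.2   1.5  -0.14  1.01 -0.32]
[-1.  1. 65.] [-0.001  0.     0.436]
[ -1.   1. 123.] [-0.001  0.     0.436]
```

>>> {"fn": "step_arm", "kwargs": {"moves": [[0,0,0,0,0,0.15,65],[0,0,15,0,0,0.3,65],[0,0,40,0,0,0.436,65],[0,0,75,0,0,0.436,65],[0,0,105,0,0,0.436,65],[0,0,118,0,0,0.436,65],[0,0,124,0,0,0.436,65],[0,0,124,0,0,0.436,65]]}}

```text
clock: 14.3
tcp_pos: [0.5179, 0.5074, 0.0212]
orientation: [2.216, 2.227, -0.0]
contact_force: [-0.5, -0.4, -0.2]
grip_width: 0.0651
gripper_force: 0.0
```

```bash
python3 -c "
from h import *
plan((.518,.508,.018,90))"
```

```text
t 14.3 tcp [0.5179 0.5074 0.0212] xax [-0.005  1.    -0.   ] F [-0.5 -0.4 -0.2] w 0.0651 q [-1.03  0.79  0.27  1.57 -0.26  0.81 -0.66]
[1. 0. 3.] [-0.     0.     0.005]
```

>>> {"fn": "step_arm", "kwargs": {"moves": [[-8,0,3,0,0,0.005,65],[-20,0,3,0,0,0.005,65],[-30,0,3,0,0,0.005,65],[-42,0,3,0,0,0.005,65],[-54,0,3,0,0,0.005,65],[-66,0,3,0,0,0.005,65],[-78,0,3,0,0,0.005,65],[-90,0,3,0,0,0.005,65]]}}

```text
clock: 15.1
tcp_pos: [0.5181, 0.4166, 0.0185]
orientation: [-2.221, -2.221, -0.001]
contact_force: [-0.4, 4.1, 1.5]
grip_width: 0.0652
gripper_force: 1.5
```

>>> {"fn": "step_arm", "kwargs": {"moves": [[-12,0,0,0,0,0,65],[-24,0,0,0,0,0,65],[-36,0,0,0,0,0,65],[-48,0,0,0,0,0,65],[-60,0,0,0,0,0,65],[-70,0,0,0,0,0,65],[-77,0,0,0,0,0,65],[-80,0,0,0,0,0,65]]}}

```text
clock: 15.9
tcp_pos: [0.518, 0.3362, 0.0182]
orientation: [2.222, 2.22, -0.001]
contact_force: [0.0, 2.4, 0.9]
grip_width: 0.0648
gripper_force: 1.2
```

```bash
python3 - <<'E'
from h import *
plan((.518,.225,.018,90))
for n in('scene','side'):
    f=r.grab_frame(n)
    c=cloud(f);m=(f['depth']>0)&(abs(c[...,2]-.036)<.006)&(c[...,0]>.44)&(c[...,0]<.6)&(c[...,1]>.05)&(c[...,1]<.45)&(f['image'].min(2)>90)
    p=c[m][:,:2];print(n,m.sum(),np.percentile(p[:,0],[1,99]).round(3),np.percentile(p[:,1],[1,99]).round(3))
    q=cv2.minAreaRect(p.astype(np.float32)*1000);print(q)
E
```

```text
t 15.9 tcp [0.518  0.3362 0.0182] xax [ 0.001  1.    -0.001] F [0.  2.4 0.9] w 0.0648 q [-0.86  0.66  0.25  1.85 -0.25  0.66 -0.46]
[-111.    0.    0.] [-0.     0.001 -0.001]
scene 2035 [0.463 0.565] [0.127 0.322]
((514.4195556640625, 224.72842407226562), (202.93153381347656, 107.47810363769531), 89.09295654296875)
side 1615 [0.469 0.571] [0.125 0.32 ]
((517.9175415039062, 224.69369506835938), (109.34808349609375, 204.35549926757812), 0.5590970516204834)
```

>>> {"fn": "step_arm", "kwargs": {"moves": [[-9,0,0,0,0,0,65],[-20,0,0,0,0,0,65],[-32,0,0,0,0,0,65],[-44,0,0,0,0,0,65],[-54,0,0,0,0,0,65],[-62,0,0,0,0,0,65],[-68,0,0,0,0,0,65],[-70,0,0,0,0,0,65]]}}

```text
clock: 16.8
tcp_pos: [0.5181, 0.2666, 0.0184]
orientation: [2.222, 2.22, -0.0]
contact_force: [0.2, 1.7, -0.7]
grip_width: 0.065
gripper_force: 0.7
```

>>> {"fn": "step_arm", "kwargs": {"moves": [[-8,0,0,0,0,0,65],[-18,0,0,0,0,0,65],[-28,0,0,0,0,0,65],[-35,0,0,0,0,0,65],[-39,0,0,0,0,0,65],[-40,0,0,0,0,0,65],[-40,0,0,0,0,0,65]]}}

```text
clock: 17.5
tcp_pos: [0.518, 0.227, 0.0183]
orientation: [2.222, 2.221, -0.001]
contact_force: [0.2, -0.2, 0.6]
grip_width: 0.0651
gripper_force: 0.0
```

>>> {"fn": "step_arm", "kwargs": {"moves": [[8,0,0,0,0,0,65],[20,0,-10,0,0,0,65],[25,0,-40,0,0,0,65],[25,0,-80,0,0,0,65],[40,0,-125,0,0,0,65],[80,0,-170,0,0,0,65],[120,0,-190,0,0,0,65]]}}

```text
clock: 18.2
tcp_pos: [0.5192, 0.3446, 0.2107]
orientation: [2.224, 2.218, 0.007]
contact_force: [1.2, 1.0, -0.5]
grip_width: 0.0648
gripper_force: 0.0
```

```bash
python3 - <<'E'
from h import *
plan()
F=[r.grab_frame(n) for n in('scene','side')]
for f in F:
    c=cloud(f);m=(f['depth']>0)&(abs(c[...,2]-.036)<.006)&(c[...,0]>.44)&(c[...,0]<.6)&(c[...,1]>-.03)&(c[...,1]<.3)&(f['image'].min(2)>90)
    p=c[m][:,:2];print(m.sum(),np.percentile(p[:,0],[1,99]).round(3),np.percentile(p[:,1],[1,99]).round(3))
    print(cv2.minAreaRect(p.astype(np.float32)*1000));pot(f,y1=-.08)
cv2.imwrite('pics/o4.png',np.vstack([ortho(F[0],.02,s=650),ortho(F[1],.02,s=650)])[:,:,::-1])
E
```

```text
t 18.2 tcp [0.5192 0.3446 0.2107] xax [0.003 1.    0.002] F [ 1.2  1.  -0.5] w 0.0648 q [-0.93  0.42  0.32  1.73 -0.15  1.01 -0.56]
2230 [0.463 0.565] [0.018 0.211]
((515.212890625, 115.16272735595703), (107.84713745117188, 201.23109436035156), 0.022224539890885353)
pot [ 592.4 -180.9   45. ] 746
1675 [0.47  0.573] [0.016 0.21 ]
((519.8814086914062, 114.2881088256836), (201.51100158691406, 109.89643096923828), 89.65274810791016)
pot [ 598.9 -182.    45.9] 772
```

View pics/o4.png

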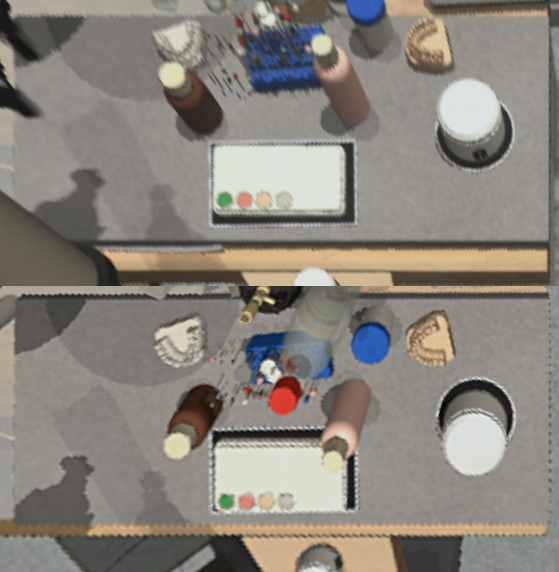

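The slab (white, cols 212–345) lies squarely inside the oblong mat at (0.5175, 0.1147), against a mat centre of (0.518, 0.114). The pot is at (0.596, -0.1815) on the round mat. The bystanders appear unmoved and the arm is clear, so I'm handing in.

```bash
python3 -c "
from bench import r
print(r.hand_in())"
```

```text
the job is handed in; nothing more can be done
None
```

I slid the wax pot onto the round mat and the mixing slab onto the oblong mat, and handed the job in at about 18 s. By camera, each is within about 2 mm of its mat's centre, and the bystanders looked unmoved; the hand-in gave no verdict.

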